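Start the tube heater

TASK

Start the tube heater: tip the white rocker switch fully on first, then the blue rocker fully on (press the raised end with the dot, nearest you), and only then press the green button all the way down for a moment and let it come back up. Leave the red and yellow buttons unpressed and both rockers on. The job needs only presses: do not pick up or shift the tubes, their stand, the bottles or the rack.

Things in the scene. Friction and masses are not known exactly. Their poses are not given: they have to be found in the camera images.
- heater: white tube heater fixed on the bench, 170 deep (x), 340 wide (y); grey console 50 high, hood along the rear 63 is 83 high. Origin: centre of underside, x to the rear, turned up to 14 degrees. Five controls in one row, 60 apart, 20 on the robot's side of the origin: rockers in the two left places, buttons in the three right ones, any order within each group
- rocker_white_press (a point): middle of the top of the white rocker's on half (black dot, nearer the robot), 17 mm from its pivot; moves with it. Rocker white, 26 wide, 48 long along the heater's x, in a black frame 36 x 58. Off: this half slopes up toward the robot by 0.4 rad. Fully on: it lies level, 69 mm above the bench, and the other half slopes up
- rocker_white (a joint): tilt of the white rocker, rad: 0 off (on half raised), 0.4 fully on (on half pressed down to its stop, which takes 1.5 N at its end to about 5 N near the pivot). Friction only: it stays where it is left.
- rocker_blue_press (a point): middle of the top of the blue rocker's on half (black dot, nearer the robot), 17 mm from its pivot; moves with it. Rocker blue, 26 wide, 48 long along the heater's x, in a black frame 36 x 58. Off: this half slopes up toward the robot by 0.4 rad. Fully on: it lies level, 69 mm above the bench, and the other half slopes up
- rocker_blue (a joint): tilt of the blue rocker, rad: 0 off (on half raised), 0.4 fully on (on half pressed down to its stop, which takes 1.5 N at its end to about 5 N near the pivot). Friction only: it stays where it is left.
- button_green_top (a point): centre of the top of the round green button (start), 28 mm in diameter, in a black collar 44 mm in diameter; 72 mm above the bench when up, 10 mm above its collar.
- button_green (a joint): travel of the green button, m: 0 up, 0.006 fully down; a spring (1.5 N at first, 5 N fully down) brings it back up.
- button_red_top (a point): centre of the top of the round red button (stop), 28 mm in diameter, in a black collar 44 mm in diameter; 72 mm above the bench when up, 10 mm above its collar.
- button_red (a joint): travel of the red button, m: 0 up, 0.006 fully down; a spring (1.5 N at first, 5 N fully down) brings it back up.
- button_yellow_top (a point): centre of the top of the round yellow button (timer), 28 mm in diameter, in a black collar 44 mm in diameter; 72 mm above the bench when up, 10 mm above its collar.
- button_yellow (a joint): travel of the yellow button, m: 0 up, 0.006 fully down; a spring (1.5 N at first, 5 N fully down) brings it back up.
- tube_stand: loose small white tube stand, 34 x 72 x 62 mm, with three glass tubes, left of the heater; origin at the centre of its underside
- test_tube1: loose glass test tube, 16 mm thick, 128 mm long, upright in the stand; origin at its lower end
- test_tube2: loose glass test tube, 16 mm thick, 124 mm long, upright in the stand; origin at its lower end
- test_tube3: loose glass test tube, 16 mm thick, 128 mm long, upright in the stand; origin at its lower end
- bottle_e: loose translucent reagent bottle with white cap, 68 mm thick, 154 mm tall, in front to the right; origin at the centre of its underside
- bottle_b: loose reagent bottle, same size, close behind the heater; origin at the centre of its underside
- bottle_c: loose reagent bottle, same size, at the back of the bench; origin at the centre of its underside
- peg_rack: loose white rack full of capped micro-tubes, 68 x 150 x 91 mm, at the left; origin at the centre of its underside

How it is judged:
By the outcome, as a careful person would: the job done as asked, in the order asked, and still so for the second after the job is handed in, with the robot touching nothing.
It also fails if it takes over 38 s, if anything falls off the work surface, if the arm or the gripper's body presses on something with over 40 N, if the wrist force passes 120 N, or if a joint passes its speed limit or range.

ROBOT

A 7-joint arm with a two-finger parallel gripper is mounted at the origin on a cart in front of the work surface, level with it; the furniture and walls round the work are solid. World frame = base frame: x ahead of the robot, y to its left, z up, the work surface at z = 0. Lengths are in m, angles in rad, forces in N, time in s.
With the tool pointing down it reaches from about 0.425 to 1.025 m from the base axis. Payload 9.4 kg.
Tool frame: the origin (TCP) lies at the very end of the fingers, on their centre line; the grasp point (between the pads) lies 19 mm behind it; x points along the fingers, z is the direction in which the jaws open and shut, and the axes are right-handed (so a half turn about x gives the same grasp; the last joint's range is limited). The gripper opens to 85 mm and grips with 20 to 120 N. Pads are 22 mm wide; open, the fingers measure 114 mm over their backs; the gripper's body (76 mm by 85 mm) begins 54 mm behind the grasp point. The pads swing forward as they close: fully open they stand 13 mm farther back than shut.
Start: joints at [1.182, 0.599, -0.003, 1.599, 0.002, 0.943, -0.08], TCP at [0.222, -0.69, 0.231] pointing down, gripper open.
Joint ranges: [-2.57, 2.57], [-0.35, 1.97], [-1.29, 1.29], [0.11, 2.56], [-1.05, 4.19], [0.11, 1.86], [-2.63, 2.63]. Speed limits (rad/s): [2.22, 2.22, 3.01, 3.01, 3.14, 3.14, 3.14].

INTERFACE

Orientations are given as a 3x3 rotation matrix whose columns are the frame's x, y, z axes.
In Python, from rig import env, viewer gives the robot as it stands.
- The arm moves only by the tool apply_moves, never from a script. Its argument "series" is a list of rows, each a list of 7 numbers: the turn, a rotation vector about the tool's x, y, z scaled (see below), then the shift along the tool's x, y, z scaled (see below), then the opening, from -1 (shut) to 1 (fully open). A call has exactly 8 rows; each row is the pose to reach, as a shift and turn from the pose commanded when the call began, along the tool's axes at that moment; what a row does not reach only later rows make up. The controller multiplies each number of a shift by 0.2 m and each number of a turn by 120 degrees. A row lasts 1/8 s, in which the tool goes at most 62.5 mm and 10.7 degrees, less where a joint would pass 70% of its speed; a pose out of reach is approached as far as the arm can. A call with a number of a shift or a turn outside -1 to 1 is refused whole. A call with a gripper value outside its range is refused whole. The fingers move at their own pace and stop on an object; "squeeze" is the grip in N (left out, the last holds). Time passes only in rows, so rows that repeat a pose let the fingers close, or fill a call up. It gives the time, the measured TCP pose, the force and the opening at its end, in the units of the state.
- env.get_state(): the state, without advancing time (a new reading comes with each control period).
- viewer.read_camera(name): name is "scene" or "top"; returns the picture (480x640x3 uint8, red, green, blue); there is no depth.
- viewer.camera_info(name): a dict with "K" (3x3 intrinsics, pixels), "R" (3x3) and "t" (3): a world point X has camera coordinates R X + t. Camera axes: x right, y down, z forward; pixel columns grow to the right and rows downward; lengths in m; the calibration is good to about 2 mm. A picture is of the moment at which its call begins. camera_info takes no time and is no camera call.
- env.sign_off(): hands the job in, once; it reports no verdict.
The state is a dict: "time": time; "qpos": joint angles; "joint_vel": joint speeds; "tau": joint torques, N m; "eef_pos": TCP position; "eef_rot": TCP orientation; "wrist_force": force on the tool from outside, world axes, zero at the start; "wrist_torque": the same for the moment, N m; "opening": opening from 0.0 (shut) to 1.0 (fully open).
Only numpy, scipy, OpenCV 4.12 (cv2) and the standard library are available. Lean on these libraries where they do the work, as an engineer would, in place of code of your own. Each camera call takes 0.05 s, during which the arm holds its last target. There are 200 camera calls.

## Working session

There is one attempt and no reset: what is moved stays moved. The work goes in short steps, Python scripts to look and compute and a tool call to move; the robot and the scene stay as the last step left them, time stands still between calls to the robot, and variables do not carry over. Pictures are saved under pics/ and viewed, about 8 in all and at most 12, crops included, and the job is handed in when it is done.

Besides the shell and the picture viewer there is one more tool, called as name([rows], argument=value, ...), one row to a line, values as JSON. apply_moves: Moves the arm, as the interface text tells. Shifts and turns lie within -1 to 1; 1 stands for 0.2 m of shift or 120 degrees of turn. Its arguments: {"type":"object","properties":{"series":{"type":"array"},"squeeze":{"type":"number"}},"required":["series"]}

```bash
mkdir -p pics; python3 - <<'E'
from rig import env, viewer
import cv2
s=env.get_state(); print(s['time'],s['eef_pos'],s['eef_rot'],s['opening'])
for n in('scene','top'):
    cv2.imwrite(f'pics/{n}0.png',viewer.read_camera(n)[:,:,::-1]); i=viewer.camera_info(n); print(n,i['K'],i['R'],i['t'])
E
```

```text
0.0 [ 0.2222514  -0.68960155  0.2303905 ] [[-6.06698957e-04  9.51767830e-01  3.06818563e-01]
 [ 1.45426480e-03  3.06819134e-01 -9.51766728e-01]
 [-9.99998759e-01 -1.31240447e-04 -1.57026930e-03]] 1.0030720705084366
scene [[534.81268792   0.         315.36718553]
 [  0.         534.81268792 239.49773127]
 [  0.           0.           1.        ]] [[-0.82072092 -0.57110858 -0.01587985]
 [-0.33134398  0.49843827 -0.80110577]
 [ 0.4654335  -0.65222257 -0.5983121 ]] [0.52147716 0.2021715  1.35831836]
top [[588.99758863   0.         315.7956186 ]
 [  0.         588.99758863 236.20598127]
 [  0.           0.           1.        ]] [[-0.02074967 -0.99977716 -0.00388437]
 [-0.99111386  0.02108013 -0.13133524]
 [ 0.13138786  0.00112469 -0.9913304 ]] [0.08738735 0.58313763 1.56111361]
```

View pics/scene0.png

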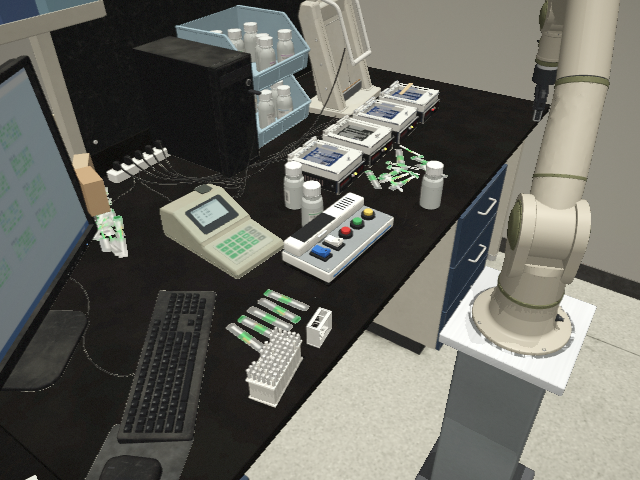

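View pics/top0.png

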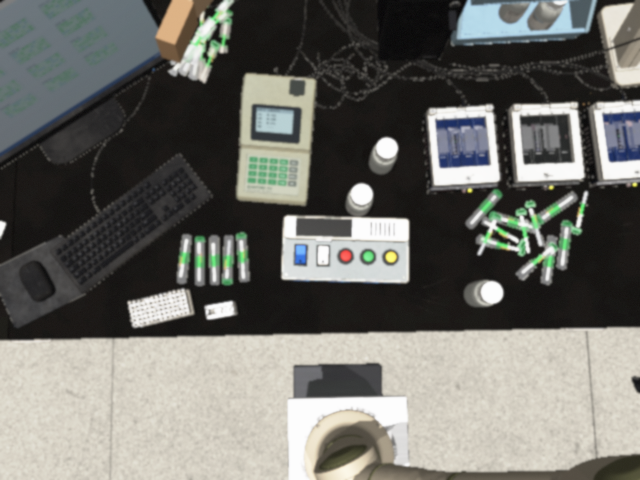

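The scene shows the heater at about (340,235) and the arm on the right. In the top view the order from the left is blue (301,254), white (323,254), red (346,256), green (368,256), yellow (391,257). I'll enlarge this.

```bash
python3 - <<'E'
import cv2
a=cv2.imread('pics/top0.png')[205:295,275:419]; cv2.imwrite('pics/top0c.png',cv2.resize(a,None,fx=5.5,fy=5.5,interpolation=cv2.INTER_CUBIC))
a=cv2.imread('pics/scene0.png')[185:285,275:405]; cv2.imwrite('pics/sc0c.png',cv2.resize(a,None,fx=6,fy=6,interpolation=cv2.INTER_CUBIC))
E
```

```text
(no output)
```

View pics/top0c.png

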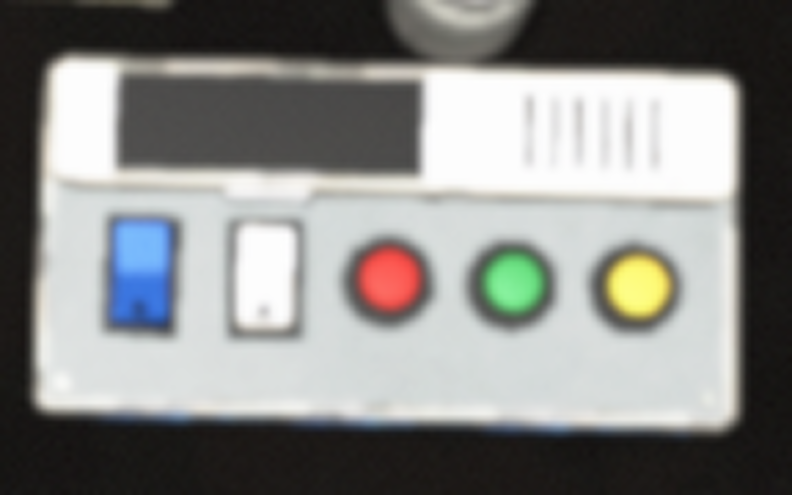

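View pics/sc0c.png

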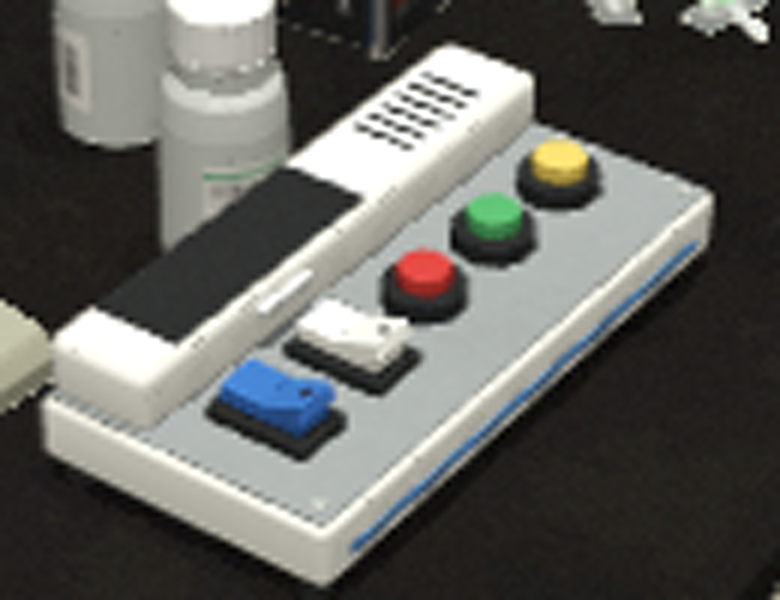

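Crop readings: in the top view, red (390,281), green (513,283), yellow (638,287), blue dot (138,306), white dot (264,311). In the scene view, red (426,266), green (495,210), yellow (560,156), white dot (385,328), blue dot (307,393). Both rockers are off. Next I fit the heater pose.

```bash
cat > h.py <<'E'
import numpy as np
from rig import env, viewer
from scipy.optimize import least_squares
I={n:viewer.camera_info(n) for n in('scene','top')}
def proj(n,X):
    c=I[n]; p=c['K']@(c['R']@X+c['t']); return p[:2]/p[2]
L=dict(blue=[-.0357,.12,.0756],white=[-.0357,.06,.0756],red=[-.02,0,.072],green=[-.02,-.06,.072],yellow=[-.02,-.12,.072])
T=dict(red=(390,281),green=(513,283),yellow=(638,287),blue=(138,306),white=(264,311))
S=dict(red=(426,266),green=(495,210),yellow=(560,156),white=(385,328),blue=(307,393))
def W(p,l):
    c,s=np.cos(p[2]),np.sin(p[2]); return np.array([p[0]+c*l[0]-s*l[1],p[1]+s*l[0]+c*l[1],l[2]])
obs=[('top',k,np.array(v)/5.5-.41+[275,205]) for k,v in T.items()]+[('scene',k,np.array(v)/6-.42+[275,185]) for k,v in S.items()]
def fit(o): return least_squares(lambda p:np.concatenate([proj(n,W(p,L[k]))-v for n,k,v in o]),[.65,0,0])
E
python3 - <<'E'
from h import *
for o in (obs,obs[:5],obs[5:]):
    r=fit(o); print(r.x.round(4),np.abs(r.fun).max().round(2))
p=fit(obs).x; print(fit(obs).fun.reshape(-1,2).round(1).tolist())
s=env.get_state();R=s['eef_rot']
for k,l in L.items():
    l=list(l)
    if k in('blue','white'): l[0]=-.0405
    X=W(p,l);print(k,X.round(4),'tool shift/0.2 to z=.15:',(R.T@(np.r_[X[:2],.15]-s['eef_pos'])/.2).round(3))
z=np.arctan2(*(-R[:2,2][::-1]));print('tool -z yaw rel y',np.degrees(np.arctan2(-R[1,2],-R[0,2])-np.pi/2),'heater',np.degrees(p[2]))
E
```

```text
[ 0.547  -0.0028 -0.0428] 0.46
[ 0.5468 -0.0028 -0.0449] 0.23
[ 0.5472 -0.0029 -0.0397] 0.42
[[-0.2, -0.1], [0.1, 0.1], [0.1, -0.2], [0.1, 0.2], [-0.1, -0.2], [0.2, -0.1], [0.2, -0.2], [0.2, -0.2], [-0.4, 0.5], [0.0, 0.2]]
blue [0.5116 0.1189 0.0756] tool shift/0.2 to z=.15: [ 0.407  2.618 -3.403]
white [0.5091 0.0589 0.0756] tool shift/0.2 to z=.15: [ 0.406  2.513 -3.122]
red [ 0.527  -0.0019  0.072 ] tool shift/0.2 to z=.15: [ 0.406  2.505 -2.805]
green [ 0.5244 -0.0619  0.072 ] tool shift/0.2 to z=.15: [ 0.406  2.401 -2.524]
yellow [ 0.5218 -0.1218  0.072 ] tool shift/0.2 to z=.15: [ 0.405  2.297 -2.242]
tool -z yaw rel y 17.867316854944654 heater -2.451948998555165
```

apply_moves([
  [0.03,0,0,0,0.1,-0.13,-1],
  [0.06,0,0,0,0.2,-0.26,-1],
  [0.09,0,0,0,0.3,-0.39,-1],
  [0.12,0,0,0,0.42,-0.52,-1],
  [0.15,0,0,0,0.52,-0.65,-1],
  [0.169,0,0,0,0.63,-0.78,-1],
  [0.169,0,0,0,0.7,-0.87,-1],
  [0.169,0,0,0,0.8,-1,-1],
], squeeze=20)

```text
time: 1.1
eef_pos: [0.3133, -0.4504, 0.2312]
eef_rot: [[-0.0, 0.999, -0.042], [-0.001, -0.042, -0.999], [-1.0, -0.0, 0.001]]
wrist_force: [-0.6, -0.5, 0.0]
opening: -0.0
```

```bash
cat > d.py <<'E'
from h import *
p=fit(obs).x
s=env.get_state();R=s['eef_rot']
print(s['time'],s['eef_pos'].round(4),s['opening'],s['wrist_force'].round(2),'R',R.round(3).tolist())
print('yaw err',np.degrees(np.arctan2(-R[1,2],-R[0,2])-np.pi/2-p[2]))
for k,l in L.items():
    l=list(l)
    if k in('blue','white'): l[0]=-.0405
    X=W(p,l);print(k,(R.T@(np.r_[X[:2],.12]-s['eef_pos'])/.2).round(3))
E
python3 d.py
```

```text
1.1 [ 0.3133 -0.4504  0.2312] -0.0004808607530623736 [-0.57 -0.53  0.02] R [[-0.0, 0.999, -0.042], [-0.001, -0.042, -0.999], [-1.0, -0.0, 0.001]]
yaw err 0.04500257048014943
blue [ 0.554  0.871 -2.886]
white [ 0.554  0.871 -2.586]
red [ 0.555  0.973 -2.285]
green [ 0.555  0.973 -1.985]
yellow [ 0.555  0.973 -1.685]
```

apply_moves([
  [0,0,0,0,0.08,-0.15,-1],
  [0,0,0,0,0.18,-0.35,-1],
  [0,0,0,0,0.28,-0.5,-1],
  [0,0,0,0,0.35,-0.65,-1],
  [0,0,0,0,0.42,-0.8,-1],
  [0,0,0,0,0.48,-0.9,-1],
  [0,0,0,0,0.52,-1,-1],
  [0,0,0,0,0.52,-1,-1],
])

```text
time: 2.1
eef_pos: [0.4262, -0.2542, 0.2312]
eef_rot: [[-0.0, 0.999, -0.039], [0.0, -0.039, -0.999], [-1.0, -0.0, -0.0]]
wrist_force: [0.0, -0.4, 0.8]
opening: 0.001
```

apply_moves([
  [0,0,0,0,0.08,-0.15,-1],
  [0,0,0,0,0.15,-0.35,-1],
  [0,0,0,0,0.2,-0.5,-1],
  [0,0,0,0,0.25,-0.65,-1],
  [0,0,0,0,0.3,-0.8,-1],
  [0,0,0,0,0.34,-0.9,-1],
  [0,0,0,0,0.351,-1,-1],
  [0,0,0,0,0.351,-1,-1],
])

```text
time: 3.1
eef_pos: [0.5044, -0.0582, 0.2311]
eef_rot: [[-0.0, 0.999, -0.04], [-0.0, -0.04, -0.999], [-1.0, -0.0, 0.0]]
wrist_force: [0.4, -0.7, 0.1]
opening: 0.001
```

apply_moves([
  [0,0,0,0,0,-0.15,-1],
  [0,0,0,0,0,-0.35,-1],
  [0,0,0,0,0,-0.5,-1],
  [0,0,0,0.1,0,-0.586,-1],
  [0,0,0,0.3,0,-0.586,-1],
  [0,0,0,0.45,0,-0.586,-1],
  [0,0,0,0.554,0,-0.586,-1],
  [0,0,0,0.554,0,-0.586,-1],
])

```text
time: 4.1
eef_pos: [0.5085, 0.057, 0.1193]
eef_rot: [[-0.003, 0.999, -0.043], [-0.001, -0.043, -0.999], [-1.0, -0.003, 0.001]]
wrist_force: [0.1, 0.2, 1.0]
opening: -0.002
```

```bash
python3 d.py; python3 - <<'E'
from rig import viewer
import cv2
a=viewer.read_camera('scene')[150:300,250:430,::-1]; cv2.imwrite('pics/sc1c.png',cv2.resize(a,None,fx=4,fy=4,interpolation=cv2.INTER_CUBIC))
E
```

```text
4.1 [0.5085 0.057  0.1193] -0.0020590394782745622 [0.09 0.21 1.01] R [[-0.003, 0.999, -0.043], [-0.001, -0.043, -0.999], [-1.0, -0.003, 0.001]]
yaw err -0.0360429398987326
blue [-0.004  0.002 -0.31 ]
white [-0.004  0.002 -0.01 ]
red [-0.004  0.105  0.29 ]
green [-0.003  0.105  0.59 ]
yellow [-0.003  0.105  0.89 ]
```

View pics/sc1c.png

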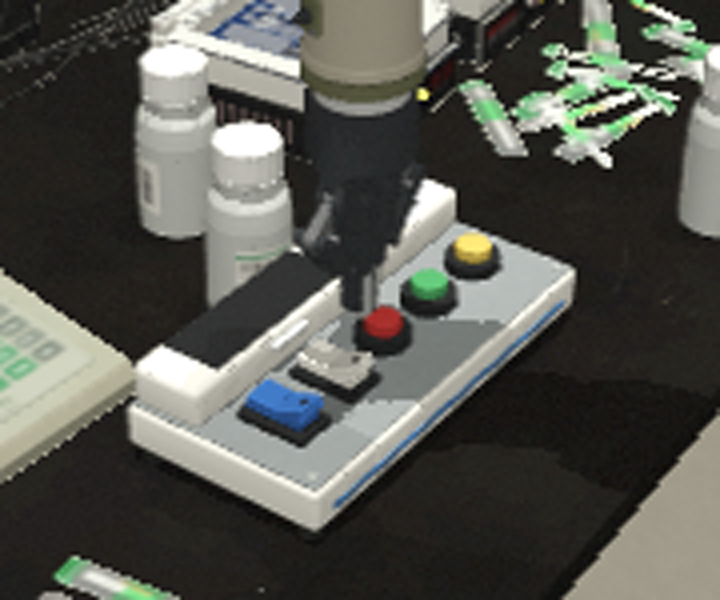

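The hand is above the white rocker, with the fingertip at crop (358,300), or pixel (339.5,225). I'll check that projection, then press gently.

```bash
python3 -c "
from h import *
print(proj('scene',env.get_state()['eef_pos']))"
```

```text
[340.21763769 227.16143535]
```

apply_moves([
  [0,0,0,0.08,0,-0.01,-1],
  [0,0,0,0.16,0,-0.01,-1],
  [0,0,0,0.19,0,-0.01,-1],
  [0,0,0,0.21,0,-0.01,-1],
  [0,0,0,0.23,0,-0.01,-1],
  [0,0,0,0.245,0,-0.01,-1],
  [0,0,0,0.255,0,-0.01,-1],
  [0,0,0,0.255,0,-0.01,-1],
])

```text
time: 5.15
eef_pos: [0.5094, 0.0608, 0.0694]
eef_rot: [[0.0, 0.999, -0.042], [0.0, -0.042, -0.999], [-1.0, 0.0, -0.0]]
wrist_force: [-0.2, 0.1, -0.6]
opening: -0.0
```

```bash
python3 d.py
```

```text
5.15 [0.5094 0.0608 0.0694] -0.00041378805269347095 [-0.24  0.07 -0.62] R [[0.0, 0.999, -0.042], [0.0, -0.042, -0.999], [-1.0, 0.0, -0.0]]
yaw err 0.04258997617165504
blue [-0.253 -0.001 -0.29 ]
white [-0.253 -0.001  0.01 ]
red [-0.253  0.101  0.31 ]
green [-0.253  0.101  0.61 ]
yellow [-0.253  0.101  0.91 ]
```

apply_moves([
  [0,0,0,0.003,0,0,-1],
  [0,0,0,0.006,0,0,-1],
  [0,0,0,0.009,0,0,-1],
  [0,0,0,0.012,0,0,-1],
  [0,0,0,0.015,0,0,-1],
  [0,0,0,0.015,0,0,-1],
  [0,0,0,0.015,0,0,-1],
  [0,0,0,0.015,0,0,-1],
])

```text
time: 6.15
eef_pos: [0.5096, 0.0609, 0.0686]
eef_rot: [[0.002, 0.999, -0.042], [0.0, -0.042, -0.999], [-1.0, 0.002, -0.0]]
wrist_force: [-6.4, -0.2, 32.1]
opening: -0.002
```

32 N against the stop at z = 0.0686, so it's at its stop. Lift, move over the blue rocker, and look.

apply_moves([
  [0,0,0,-0.1,0,0,-1],
  [0,0,0,-0.2,0,0,-1],
  [0,0,0,-0.27,0,0,-1],
  [0,0,0,-0.27,0,-0.1,-1],
  [0,0,0,-0.27,0,-0.2,-1],
  [0,0,0,-0.27,0,-0.29,-1],
  [0,0,0,-0.27,0,-0.29,-1],
  [0,0,0,-0.27,0,-0.29,-1],
])

```text
time: 7.15
eef_pos: [0.5115, 0.1181, 0.1203]
eef_rot: [[-0.0, 0.999, -0.042], [-0.001, -0.042, -0.999], [-1.0, -0.0, 0.001]]
wrist_force: [-0.0, 0.9, 0.5]
opening: 0.001
```

```bash
python3 d.py; python3 - <<'E'
from rig import viewer
import cv2
a=viewer.read_camera('scene')[190:290,280:410,::-1]; cv2.imwrite('pics/sc2c.png',cv2.resize(a,None,fx=6,fy=6,interpolation=cv2.INTER_CUBIC))
E
```

```text
7.15 [0.5115 0.1181 0.1203] 0.0014150744455668 [-0.01  0.86  0.54] R [[-0.0, 0.999, -0.042], [-0.001, -0.042, -0.999], [-1.0, -0.0, 0.001]]
yaw err 0.027040036816590545
blue [ 0.002  0.    -0.004]
white [0.002 0.    0.296]
red [0.002 0.103 0.596]
green [0.002 0.103 0.896]
yellow [0.002 0.102 1.196]
```

View pics/sc2c.png

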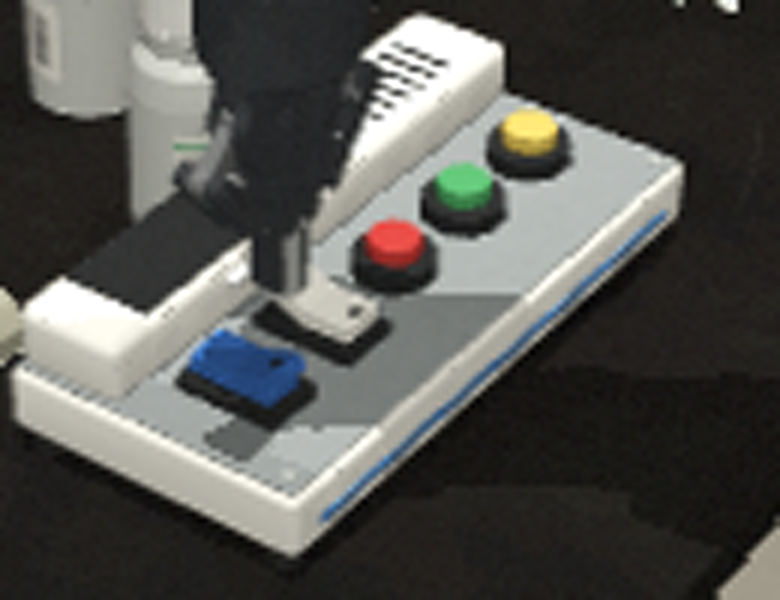

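The white rocker's near half now lies level, with its dot at crop (355,312). Blue is still raised, dot at (278,362). Press blue, then lift and go over green.

apply_moves([
  [0,0,0,0.09,0,0,-1],
  [0,0,0,0.18,0,0,-1],
  [0,0,0,0.21,0,0,-1],
  [0,0,0,0.23,0,0,-1],
  [0,0,0,0.25,0,0,-1],
  [0,0,0,0.262,0,0,-1],
  [0,0,0,0.27,0,0,-1],
  [0,0,0,0.27,0,0,-1],
])

```text
time: 8.2
eef_pos: [0.5118, 0.1186, 0.0686]
eef_rot: [[0.001, 0.999, -0.042], [0.0, -0.042, -0.999], [-1.0, 0.001, -0.0]]
wrist_force: [-6.2, -2.8, 29.8]
opening: 0.001
```

apply_moves([
  [0,0,0,-0.12,0,0,-1],
  [0,0,0,-0.27,0,0,-1],
  [0,0,0,-0.27,0.05,0.2,-1],
  [0,0,0,-0.27,0.103,0.4,-1],
  [0,0,0,-0.27,0.103,0.6,-1],
  [0,0,0,-0.27,0.103,0.8,-1],
  [0,0,0,-0.27,0.103,0.9,-1],
  [0,0,0,-0.27,0.103,0.9,-1],
])

```text
time: 9.2
eef_pos: [0.5248, -0.0636, 0.1207]
eef_rot: [[0.001, 0.999, -0.045], [-0.0, -0.045, -0.999], [-1.0, 0.001, 0.0]]
wrist_force: [-0.4, -0.1, -0.4]
opening: -0.003
```

```bash
python3 d.py; python3 - <<'E'
from rig import viewer
import cv2
a=viewer.read_camera('scene')[190:290,280:410,::-1]; cv2.imwrite('pics/sc3c.png',cv2.resize(a,None,fx=6,fy=6,interpolation=cv2.INTER_CUBIC))
E
```

```text
9.2 [ 0.5248 -0.0636  0.1207] -0.003250160502380747 [-0.37 -0.07 -0.35] R [[0.001, 0.999, -0.045], [-0.0, -0.045, -0.999], [-1.0, 0.001, 0.0]]
yaw err -0.1419940119496323
blue [ 0.003 -0.107 -0.909]
white [ 0.003 -0.107 -0.609]
red [ 0.003 -0.003 -0.309]
green [ 0.004 -0.003 -0.009]
yellow [ 0.004 -0.002  0.291]
```

View pics/sc3c.png

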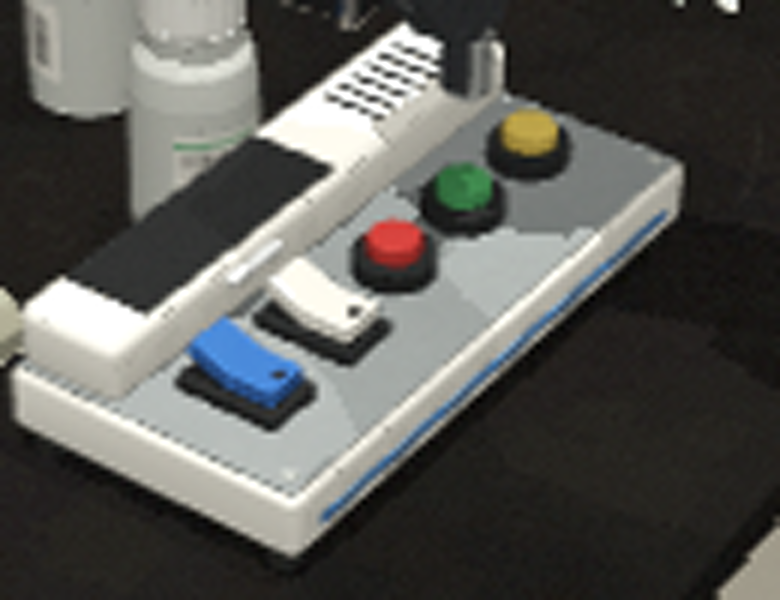

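Both rockers are on, with dots at (278,375) and (354,312). Press green.

apply_moves([
  [0,0,0,0.1,0,-0.008,-1],
  [0,0,0,0.2,0,-0.008,-1],
  [0,0,0,0.24,0,-0.008,-1],
  [0,0,0,0.26,0,-0.008,-1],
  [0,0,0,0.275,0,-0.008,-1],
  [0,0,0,0.285,0,-0.008,-1],
  [0,0,0,0.285,0,-0.008,-1],
  [0,0,0,0.285,0,-0.008,-1],
])

```text
time: 10.25
eef_pos: [0.5251, -0.0595, 0.0657]
eef_rot: [[0.002, 0.999, -0.041], [0.001, -0.041, -0.999], [-1.0, 0.002, -0.001]]
wrist_force: [-5.6, 4.3, 27.2]
opening: 0.001
```

Fully down (z = 0.0657 at 27 N, far above the spring's 5 N). Lift straight up and away.

apply_moves([
  [0,0,0,-0.1,0,0,-1],
  [0,0,0,-0.25,0,0,-1],
  [0,0,0,-0.45,0,0,-1],
  [0,0,0,-0.65,0,0,-1],
  [0,0,0,-0.8,0,0,-1],
  [0,0,0,-0.8,0,0,-1],
  [0,0,0,-0.8,0,0,-1],
  [0,0,0,-0.8,0,0,-1],
])

```text
time: 11.25
eef_pos: [0.5242, -0.0604, 0.2225]
eef_rot: [[-0.002, 0.999, -0.042], [-0.0, -0.042, -0.999], [-1.0, -0.002, 0.0]]
wrist_force: [0.3, -0.8, -0.3]
opening: 0.001
```

```bash
python3 d.py|head -1; python3 - <<'E'
from rig import viewer
import cv2
a=viewer.read_camera('scene')[150:300,250:430,::-1]; cv2.imwrite('pics/sc4c.png',cv2.resize(a,None,fx=4,fy=4,interpolation=cv2.INTER_CUBIC))
E
```

```text
11.25 [ 0.5242 -0.0604  0.2225] 0.0006319494229339599 [ 0.29 -0.83 -0.34] R [[-0.002, 0.999, -0.042], [-0.0, -0.042, -0.999], [-1.0, -0.002, 0.0]]
```

View pics/sc4c.png

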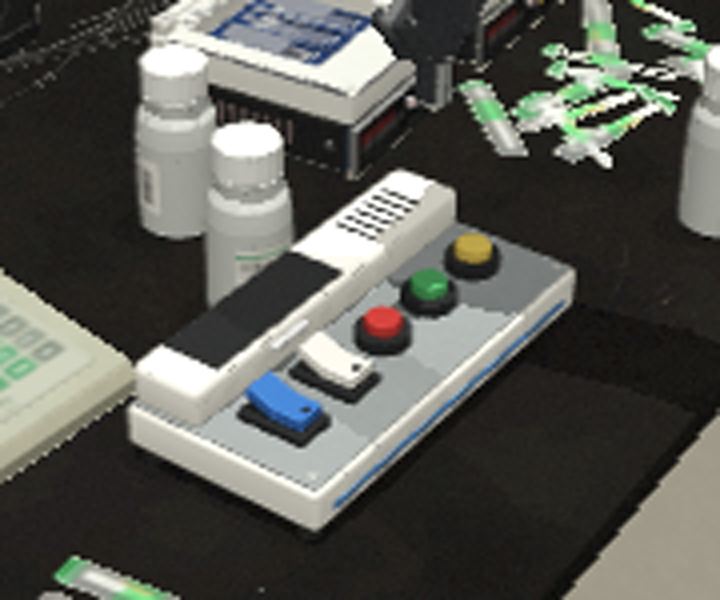

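The picture shows green back up at (430,285), and blue (285,405) and white (335,360) on. The bottles haven't moved and the arm is clear.

```bash
python3 -c "
from rig import env
print(env.sign_off())"
```

```text
the job is handed in; nothing more can be done
None
```

The tube heater is started, and I handed the job in at about 11.3 s of the 38 s allowed. I pressed the white rocker on, then the blue rocker on, then pressed the green button down and let it back up.

| Control | Tip height at the stop | Force shown by the wrist sensor |
|---|---|---|
| White rocker | 68.6 mm | 32 N |
| Blue rocker | 68.6 mm | 30 N |
| Green button | 65.7 mm | 27 N |

- **Stops reached:** these heights match the given 69 mm for a rocker fully on and 66 mm for the button fully down.
- **Last picture:** both rockers are on, and green is back up. Red and yellow were never touched. The bottles in view stand where they were, and the arm is clear at 0.22 m.
- **Not checked closely:** the tube stand and peg rack were outside the final crop, but the arm never went near them. No check failed or disagreed.

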